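# Snap the retaining clip onto the label-roll spindle

### The arm

A 7-joint arm with a two-finger parallel gripper is mounted at the origin on the work surface. World frame = base frame: x ahead of the robot, y to its left, z up, the work surface at z = 0. Lengths are in m, angles in rad, forces in N, time in s.
With the tool pointing down it reaches from about 0.35 to 0.9 m from the base axis. Payload 8.1 kg.
Tool frame: the origin (TCP) lies midway between the tips of the shut fingers; the grasp point (between the pads) lies 19 mm behind it; z points along the fingers, y is the line along which they close (so a half turn about z gives the same grasp; the last joint's range is limited). The gripper opens to 92 mm and grips with 3 to 60 N. Pads are 19 mm wide; open, the fingers measure 130 mm over their backs; the gripper's body (75 mm by 190 mm) begins 47 mm behind the grasp point.
Start: joints at [-0.103, 0.434, 0.025, 1.573, -0.012, 1.134, -0.075], TCP at [0.625, -0, 0.227] pointing down, gripper open.
Joint ranges: [-2.62, 2.62], [-0.44, 2.09], [-1.27, 1.32], [0.08, 2.57], [-1.32, 4.46], [0.12, 2], [-2.74, 2.74]. Speed limits (rad/s): [2.22, 2.22, 3.01, 3.01, 3.14, 3.14, 3.14].

### API

Orientations are given as a rotation vector (axis times angle).
In Python, from cell import arm gives the robot as it stands.
- The arm moves only by the tool carry_out, never from a script. Its arguments are lists of equal length, an entry for each row: "claw": the finger opening in cm, from 0 to 9.18; "delta_pos": the shift along the tool's x, y, z in cm, a list of three; "angular": the turn, a rotation vector about the tool's x, y, z in rad, a list of three. In form: {"claw": [claw, ...], "delta_pos": [[dx, dy, dz], ...], "angular": [[ax, ay, az], ...]}. A call has 1 to 20 rows; each row shifts and turns the commanded pose from where the row before left it, along the tool's axes as they then stand; what a row does not reach is not made up. A row lasts 1/10 s, in which the tool goes at most 50 mm and 8.59 degrees, less where a joint would pass 70% of its speed; a pose out of reach is approached as far as the arm can. A call with a gripper value outside its range is refused whole. The fingers move at their own pace and stop on an object; "force" is the grip in N (left out, the last holds). Time passes only in rows, so rows that do not move let the fingers close. It gives the time, the measured TCP pose, the force, the opening and the grip force at its end, in the units of the state.
- arm.observe(): the state, without advancing time (a new reading comes with each control period).
- arm.get_image(name): name is "scene" or "side" or "wrist"; returns a dict with "frame" (400x640x3 uint8, red, green, blue), "mtx" (3x3 intrinsics, pixels), "T" (4x4, takes a point from camera to world coordinates). Camera axes: x right, y down, z forward; pixel columns grow to the right and rows downward; lengths in m; the calibration is good to about 2 mm. A picture is of the moment at which its call begins. There is no depth.
- arm.sign_off(): hands the job in; it is judged then, once.
Trained networks look in a picture, given as the dict that the camera call returned (one of the last four; its "shot" number tells which), for a name from the list of things; names that differ only in an ending like _2 or _b are one class to them, and where a whole thing is asked for, a point or a joint stands for the part that bears it (a point fixed in the world has none). Each returns a list of dicts, best first, with "conf" (0 to 1); they miss things now and then, are a little off and sometimes report something else, mostly with a low value. They report only what shows in the picture. A call takes as long as a camera call. They do not tell look-alikes from the thing itself.
- arm.look_for(label, picture): "centre" ([column, row] as shares, 0 to 1, of the picture: columns of its width, rows of its height, amid what is visible of it).
- arm.trace(label, picture): "region" (400x640 bool, what is visible of it) and "centre" ([column, row] as shares, 0 to 1, of the picture: columns of its width, rows of its height, amid what is visible of it).
- arm.place_of(label, picture): "centre" ([column, row] as shares, 0 to 1, of the picture: columns of its width, rows of its height: a listed point, or the origin of a listed thing).
The state is a dict: "clock": time; "joints": joint angles; "dq": joint speeds; "joint_efforts": joint torques, N m; "position": TCP position; "ee_rot": TCP orientation; "force": force on the tool from outside, world axes, zero at the start; "ft_torque": the same for the moment, N m; "width": opening from 0.0 (shut) to 1.0 (fully open); "gripper_force": force on a finger pad.
Only numpy, scipy, OpenCV 4.12 (cv2) and the standard library are available. Lean on these libraries where they do the work, as an engineer would, in place of code of your own. Each camera call takes 0.05 s, during which the arm holds its last target. There are 200 camera calls.

### The job

Lock the label roll on its stand: pick the spring clip up by its lug, lay it flat on the round end flange with its open mouth towards the spindle, and push it sideways into the spindle's groove until it snaps fully home, then let go. Go by feel: never press or knock on the stand with more than about 30 N (3 kg), and leave the other things on the bench where they stand.

Things in the scene. Friction and masses are not known exactly. Their poses are not given: they have to be found in the camera images.
- clip: open spring clip of dark steel, 5 mm thick, lying flat, 74 g: web plate, two sprung jaws, upright grey lug. Origin: on its underside at the seat's centre, the point on the spindle axis when home. x points out of the mouth, z up. Web: 36 mm wide (y), from x = -52 to -10.5 mm; its front edge meets the neck 0.5 mm past home, a hard stop (5 N or more per mm beyond)
- throat (a point): on the clip, midway between the jaws' narrowest points, 8.5 mm ahead of its origin (x), 2.5 mm above the underside; axes as the clip's. Jaws: 5 mm round bars along y = +-13.5 mm, 15 mm apart here (neck: 20 mm), flared to a 30 mm mouth at x = 21 mm; tips end at x = 23.5 mm
- jaw_left (a joint): spring angle of the jaw on the clip's +y side about an upright pivot at x = -16, y = 13.5 mm: 0 relaxed, about 0.1 rad as the throat passes the neck, 0.18 at its stop. Pushing the throat over the neck takes about 5 to 12 N, from roughly 16 to 9 mm short of home; then the clip jumps in and the force falls to nothing, or pulls, before the hard stop
- jaw_right (a joint): the same for the jaw on the clip's -y side; it also grows as the jaw opens
- lug (a point): middle of the clip's upright grey plastic lug, the place to grip: the lug is 16 mm along the clip's x, 14 mm wide in y, and stands from 5 mm to 40 mm above the clip's underside, centred at x = -42 mm; this point is 27 mm above the underside. Axes as the clip's
- stand: roll stand, fixed: grey base plate 150 x 150 x 24 mm, on it an upright white label roll, 100 mm diameter, a 120 mm aluminium end flange and out of it the spindle's end. Origin: on the spindle axis, at bench height; z up. The flange's flat top is 84 mm above the origin give or take 12 mm: rolls differ in width and this height is not measured, so feel for it, slower than 15 mm/s: knocks count
- spindle (a point): the spindle's end above the flange, part of the stand: straight on the flange's top face comes the groove, 7 mm high, with a neck of 20 mm diameter (the 5 mm clip has 2 mm play in height), then a steel head, 36 mm diameter, 25 mm high, with a 1.5 mm chamfer under its rim. This point: on the axis at the base plate's top, 24 mm above the bench. The clip may go in from any side
- cone_a: white thread cone, 60 mm diameter at the foot, 128 mm tall, standing; origin under its centre. Leave it alone
- cone_b: second white thread cone, the same. Leave it alone
- tape: roll of brown packing tape lying flat, 96 mm outer diameter, 48 mm tall; origin under its centre. Leave it alone
- carton: small cardboard carton 110 x 80 x 70 mm; origin under its centre. Leave it alone
Not all that is in view belongs to the job. Several things have the shape of the clip; the one meant has the colours described above.

How it is judged:
By the outcome, as a careful person would: the job done as asked, in the order asked, and still so for the second after the job is handed in, with the robot touching nothing.
It also fails if it takes over 69 s, if anything falls off the work surface, if the arm or the gripper's body presses on something with over 40 N, if the wrist force passes 120 N, or if a joint passes its speed limit or range.

## Working session

There is one attempt and no reset: what is moved stays moved. The work goes in short steps, Python scripts to look and compute and a tool call to move; the robot and the scene stay as the last step left them, time stands still between calls to the robot, and variables do not carry over. Pictures are saved under pics/ and viewed, at most 10 in all, crops included, and the job is handed in when it is done.

Besides the shell and the picture viewer there is one more tool, called after "Emit:" by a JSON object that holds its "fn" and its "kwargs", one argument or row to a line. carry_out: Moves the arm, as the interface text tells. Its arguments: {"type":"object","properties":{"claw":{"type":"array","items":{"type":"number"}},"delta_pos":{"type":"array","items":{"type":"array","items":{"type":"number"}}},"angular":{"type":"array","items":{"type":"array","items":{"type":"number"}}},"force":{"type":"number"}},"required":["claw","delta_pos","angular"]}

```bash
mkdir -p pics; ls
cat > h.py <<'E'
import numpy as np,cv2
from cell import arm
def px(c): return np.array([c[0]*640,c[1]*400])
def ray(p,uv):
    d=p["T"][:3,:3]@np.linalg.inv(p["mtx"])@np.array([uv[0],uv[1],1.]); return p["T"][:3,3],d/np.linalg.norm(d)
def onz(p,uv,z):
    o,d=ray(p,uv); return o+d*(z-o[2])/d[2]
def proj(p,X):
    T=np.linalg.inv(p["T"]); q=p["mtx"]@(T[:3,:3]@np.asarray(X,float)+T[:3,3]); return q[:2]/q[2]
def tri(rs):
    A=np.zeros((3,3));b=np.zeros(3)
    for o,d in rs:
        M=np.eye(3)-np.outer(d,d);A+=M;b+=M@o
    return np.linalg.solve(A,b)
def save(p,n): cv2.imwrite("pics/"+n,p["frame"][:,:,::-1])
E
python3 - <<'E'
from h import *
np.set_printoptions(precision=4,suppress=True)
print(arm.observe())
for n in("scene","side","wrist"):
    p=arm.get_image(n);save(p,n+"0.png");print(n,p["T"][:3,3])
    for l,z in(("clip",0),("lug",.027),("throat",.0025),("stand",0),("spindle",.024),("cone_a",0),("tape",0),("carton",0)):
        for r in arm.place_of(l,p)[:4]: print(l,round(r["conf"],2),px(r["centre"]),onz(p,px(r["centre"]),z))
E
```

```text
pics
{'clock': 0.0, 'joints': array([-0.1026,  0.4352,  0.025 ,  1.5741, -0.0116,  1.134 , -0.0751]), 'dq': array([-0.0002,  0.0016, -0.0013, -0.0017,  0.0004, -0.0006,  0.0012]), 'joint_efforts': array([  0.0004, -66.7854,   0.9849, -31.4464,  -0.0605,   0.0428,
         0.0001]), 'position': array([ 0.6245, -0.0001,  0.2259]), 'ee_rot': array([-2.2208, -2.2207,  0.0019]), 'force': array([-0.5027,  0.666 , -0.0801]), 'ft_torque': array([ 0.0121, -0.0082,  0.0091]), 'gripper_force': 0.0, 'width': 0.9995319990172629}
scene [0.9936 0.4809 1.0585]
clip 0.64 [305.024 167.68 ] [ 0.5986 -0.1263  0.    ]
clip 0.64 [307.584 130.4  ] [ 0.516  -0.2282  0.    ]
clip 0.56 [315.392 196.92 ] [ 0.6316 -0.0333  0.    ]
clip 0.49 [265.984 174.   ] [ 0.6966 -0.1735  0.    ]
lug 0.83 [300.672 201.92 ] [ 0.6801 -0.0309  0.027 ]
lug 0.71 [259.2  157.08] [ 0.6885 -0.2144  0.027 ]
lug 0.71 [300.672 114.72 ] [ 0.5103 -0.269   0.027 ]
lug 0.39 [308.096 151.32 ] [ 0.5701 -0.1499  0.027 ]
throat 0.76 [267.2 174. ] [ 0.6946 -0.17    0.0025]
throat 0.57 [310.4 130.6] [ 0.511  -0.221   0.0025]
throat 0.54 [303.10
[... 1434 characters left out ...]
124.72 ] [0.5751 0.3683 0.    ]
wrist [0.624 0.07  0.385]
clip 0.9 [369.408 303.4  ] [ 0.6918 -0.1703  0.    ]
clip 0.83 [330.304 203.12 ] [ 0.6402 -0.0364  0.    ]
clip 0.5 [298.112 273.8  ] [ 0.6007 -0.1283  0.    ]
clip 0.48 [235.2 341.6] [ 0.5154 -0.2275  0.    ]
lug 0.69 [362.688 341.68 ] [ 0.6808 -0.207   0.027 ]
lug 0.68 [366.976 212.68 ] [ 0.6798 -0.04    0.027 ]
lug 0.57 [262.976 301.   ] [ 0.5599 -0.1501  0.027 ]
throat 0.96 [321.408 202.6  ] [ 0.6297 -0.0351  0.0025]
throat 0.86 [374.976 295.88 ] [ 0.698  -0.158   0.0025]
throat 0.68 [303.424 271.88 ] [ 0.6075 -0.1244  0.0025]
stand 0.85 [285.504  38.92 ] [0.5918 0.1415 0.    ]
cone_a 0.77 [441.92 231.4 ] [ 0.7756 -0.0721  0.    ]
```

Run:
```python
import cv2
a=cv2.imread("pics/wrist0.png");cv2.imwrite("pics/wc.png",cv2.resize(a,(800,500)))
b=cv2.imread("pics/scene0.png")[70:290,200:480];cv2.imwrite("pics/sc.png",cv2.resize(b,None,fx=2.7,fy=2.7))
```

```text
(no output)
```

View pics/wc.png

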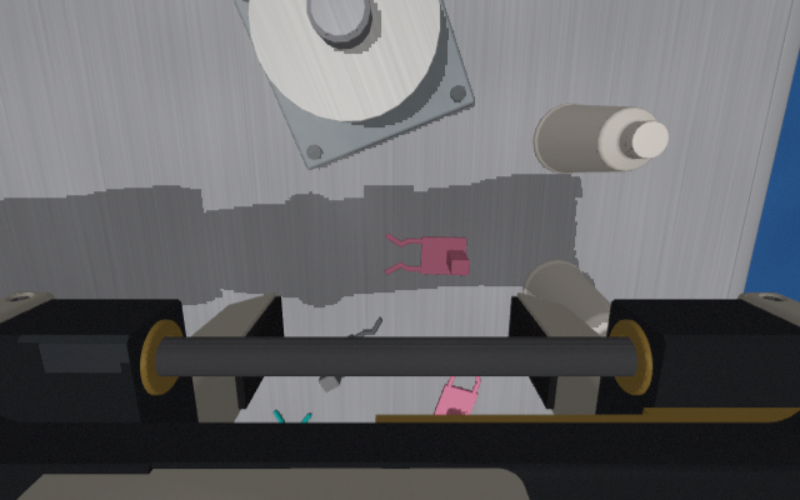

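View pics/sc.png

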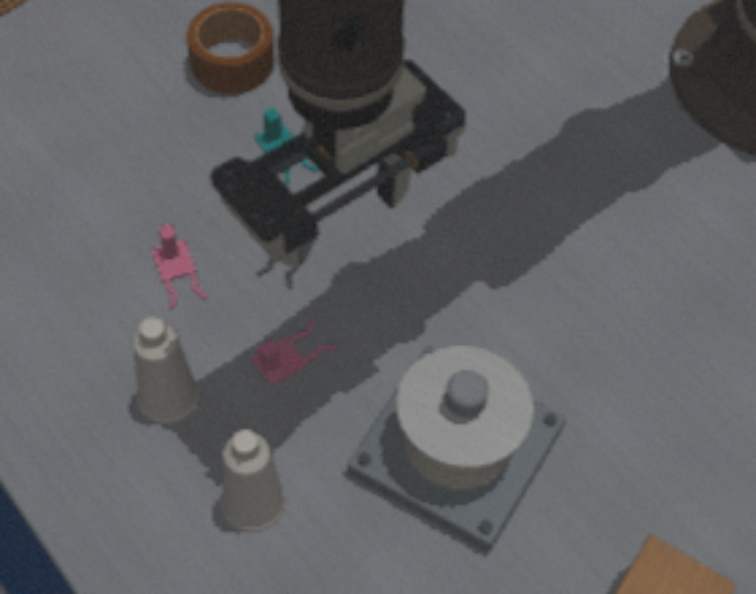

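The wrist view shows the dark clip with its grey lug at about (265,300) in native pixels, between the fingers. The pink and teal ones are decoys. The scene view shows the stand at (368,230) with free space on its -y side. I'll move back and turn so the wrist camera sees the clip.

Emit:
{"fn": "carry_out", "kwargs": {
  "claw": [9,9,9,9,9,9,4,4,4,4,4,4,4,4,4],
  "delta_pos": [
    [-2.8,-1.55,0],
    [-2.8,-1.55,0],
    [-2.8,-1.55,0],
    [-2.8,-1.55,0],
    [-2.8,-1.55,0],
    [-2.8,-1.55,0],
    [0,0,0],
    [0,0,0],
    [0,0,0],
    [0,0,0],
    [0,0,0],
    [0,0,0],
    [0,0,0],
    [0,0,0],
    [0,0,0]
  ],
  "angular": [
    [0,0,0],
    [0,0,0],
    [0,0,0],
    [0,0,0],
    [0,0,0],
    [0,0,0],
    [0,0,0.134],
    [0,0,0.134],
    [0,0,0.134],
    [0,0,0.134],
    [0,0,0.134],
    [0,0,0.134],
    [0,0,0.134],
    [0,0,0.134],
    [0,0,0]
  ],
  "force": 40
}}

```text
clock: 2.85
position: [0.5321, -0.1679, 0.2268]
ee_rot: [3.045, 0.772, 0.0]
force: [0.6, 0.4, -0.4]
width: 0.436
gripper_force: 0.0
```

```bash
cat > m.py <<'E'
from h import *
from scipy.spatial.transform import Rotation as Ro
np.set_printoptions(precision=4,suppress=True)
s=arm.observe();R=Ro.from_rotvec(s["ee_rot"]).as_matrix();print(s["position"],s["force"],s["width"],s["clock"]);print(R)
E
python3 - <<'E'
from m import *
P={n:arm.get_image(n) for n in("wrist","side","scene")}
for n,p in P.items():
    for l,z in(("clip",0),("lug",.027),("throat",.0025)):
        for r in arm.place_of(l,p):
            X=onz(p,px(r["centre"]),z)
            if np.hypot(X[0]-.59,X[1]+.135)<.045: print(n,l,round(r["conf"],2),px(r["centre"]),X)
p=P["wrist"]; cv2.imwrite("pics/w1.png",cv2.resize(p["frame"][:,:,::-1],(800,500)))
E
```

```text
[ 0.5321 -0.1679  0.2268] [ 0.6495  0.3868 -0.4425] 0.4361004305891234 2.85
[[ 0.8791  0.4766  0.0001]
 [ 0.4766 -0.8791 -0.0001]
 [ 0.      0.0002 -1.    ]]
wrist clip 0.85 [316.096 100.8  ] [ 0.6013 -0.1298  0.    ]
wrist lug 0.91 [316.48 144.52] [ 0.5622 -0.1514  0.027 ]
wrist throat 0.88 [315.328  95.4  ] [ 0.6057 -0.1264  0.0025]
side clip 0.72 [331.072 244.48 ] [ 0.597 -0.134  0.   ]
side clip 0.63 [332.48 238.  ] [ 0.6092 -0.1206  0.    ]
side lug 0.83 [322.176 249.   ] [ 0.5646 -0.1477  0.027 ]
scene clip 0.59 [305.088 167.12 ] [ 0.5974 -0.1277  0.    ]
scene lug 0.57 [307.072 150.6  ] [ 0.5709 -0.1536  0.027 ]
scene throat 0.71 [302.784 171.   ] [ 0.6109 -0.1196  0.0025]
```

View pics/w1.png

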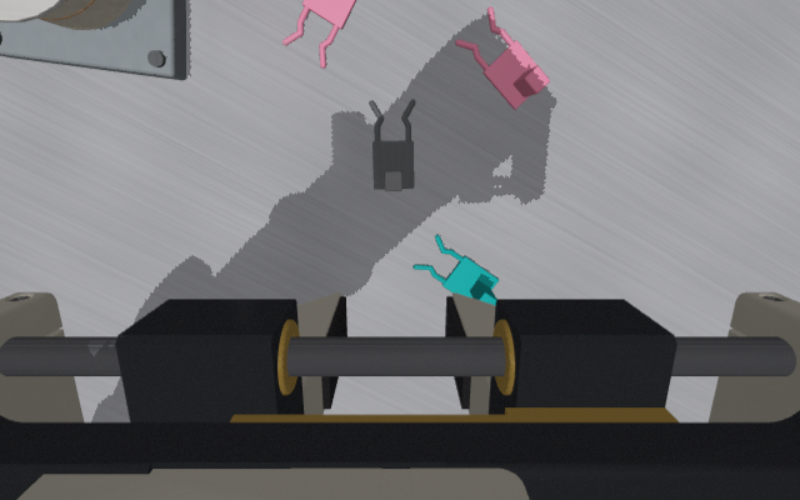

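The dark clip sits at (314,128) native px and is aligned with the tool's x axis. Next I descend and grip the lug.

Emit:
{"fn": "carry_out", "kwargs": {
  "claw": [4,4,4,4,4,4,4,4,4,4,4,4,4,0.8,0.8,0.8,0.8,0.8,0.8],
  "delta_pos": [
    [1.75,0,0],
    [1.75,-0.05,0],
    [0,0,3],
    [0,0,3],
    [0,0,3],
    [0,0,3],
    [0,0,3],
    [0,0,3],
    [0,0,1.5],
    [0,0,1],
    [0,0,0.8],
    [0,0,0.5],
    [0,0,0],
    [0,0,0],
    [0,0,0],
    [0,0,0],
    [0,0,0],
    [0,0,0],
    [0,0,0]
  ],
  "angular": [
    [0,0,0],
    [0,0,0],
    [0,0,0],
    [0,0,0],
    [0,0,0],
    [0,0,0],
    [0,0,0],
    [0,0,0],
    [0,0,0],
    [0,0,0],
    [0,0,0],
    [0,0,0],
    [0,0,0],
    [0,0,0],
    [0,0,0],
    [0,0,0],
    [0,0,0],
    [0,0,0],
    [0,0,0]
  ],
  "force": 40
}}

```text
clock: 5.35
position: [0.5627, -0.1508, 0.0091]
ee_rot: [3.044, 0.775, 0.001]
force: [-1.7, 0.6, 5.4]
width: 0.148
gripper_force: 40.0
```

Emit:
{"fn": "carry_out", "kwargs": {
  "claw": [0.8,0.8,0.8,0.8,0.8,0.8,0.8,0.8,0.8,0.8,0.8,0.8,0.8,0.8,0.8,0.8,0.8,0.8,0.8],
  "delta_pos": [
    [0,0,-1],
    [0,0,-3],
    [0,0,-4],
    [0,0,-4],
    [0,0,-4],
    [0,0,-4],
    [0,0,-3],
    [0,0,0],
    [0,0,0],
    [0,0,0],
    [0,0,0],
    [0,0,0],
    [0,0,0],
    [0,0,0],
    [0,0,0],
    [3.5,0.75,0],
    [3.5,0.75,0],
    [3.5,0.75,0],
    [3.5,0.75,0]
  ],
  "angular": [
    [0,0,0],
    [0,0,0],
    [0,0,0],
    [0,0,0],
    [0,0,0],
    [0,0,0],
    [0,0,0],
    [0,0,-0.134],
    [0,0,-0.134],
    [0,0,-0.134],
    [0,0,-0.134],
    [0,0,-0.134],
    [0,0,-0.134],
    [0,0,-0.134],
    [0,0,-0.134],
    [0,0,0],
    [0,0,0],
    [0,0,0],
    [0,0,0]
  ]
}}

```text
clock: 7.25
position: [0.5924, -0.0098, 0.2392]
ee_rot: [2.222, 2.22, -0.0]
force: [0.6, -0.2, -0.5]
width: 0.145
gripper_force: 40.0
```

Run:
```python
from m import *
P={n:arm.get_image(n) for n in("wrist","side","scene")}
for n,p in P.items():
    save(p,n+"2.png")
    for l,z in(("stand",0),("spindle",.024),("lug",s["position"][2]+.019),("throat",s["position"][2]-.006),("clip",s["position"][2]-.008)):
        for r in arm.place_of(l,p)[:2]:
            print(n,l,round(r["conf"],2),px(r["centre"]),onz(p,px(r["centre"]),z))
a=cv2.resize(P["wrist"]["frame"][:,:,::-1],(640,400));b=P["side"]["frame"][60:260,140:460,::-1]
b=cv2.resize(P["side"]["frame"][100:220,200:392,::-1],(640,400),interpolation=cv2.INTER_CUBIC)
cv2.imwrite("pics/c2.png",cv2.resize(np.vstack([a,b]),(480,600)))
cv2.imwrite("pics/w2.png",cv2.resize(a,(800,500)))
```

```text
[ 0.5924 -0.0098  0.2392] [ 0.6118 -0.2269 -0.5247] 0.1449084735946372 7.25
[[ 0.0008  1.      0.0002]
 [ 1.     -0.0008 -0.0003]
 [-0.0003  0.0002 -1.    ]]
wrist stand 0.83 [317.888  34.   ] [0.5931 0.1388 0.    ]
wrist lug 0.63 [392.32 200.88] [0.6238 0.0226 0.2582]
wrist lug 0.59 [315.008 268.32 ] [ 0.5906 -0.0088  0.2582]
wrist throat 0.69 [348.096 195.   ] [0.6072 0.019  0.2332]
wrist clip 0.76 [356.096 190.   ] [0.6114 0.0211 0.2312]
side stand 0.7 [276.8  166.92] [0.5992 0.1517 0.    ]
side spindle 0.92 [274.112 165.32 ] [0.5875 0.1395 0.024 ]
side lug 0.8 [337.984 194.08 ] [ 0.5726 -0.1864  0.2582]
side lug 0.68 [383.104 245.2  ] [ 0.5781 -0.3085  0.2582]
side throat 0.93 [323.584 291.6  ] [ 0.465  -0.3175  0.2332]
side throat 0.83 [319.68 210.4 ] [ 0.5372 -0.1844  0.2332]
side clip 0.81 [326.592 210.8  ] [ 0.5479 -0.19    0.2312]
side clip 0.71 [374.4  235.68] [ 0.5894 -0.2746  0.2312]
scene stand 0.74 [366.4  234.08] [0.5931 0.1329 0.    ]
scene spindle 0.8 [368.512 231.68 ] [0.5937 0.1389 0.024 ]
scene lug 0.7 [304.128 202.8  ] [0.746  0.0896 0.2582]
scene lug 0.63 [262.08 157.4 ] [ 0.7525 -0.0541  0.2582]
scene throat 0.85 [352.32 161.6 ] [0.594  0.0563 0.2332]
scene throat 0.77 [268.8 174.8] [ 0.7583 -0.024   0.2332]
scene clip 0.7 [349.696 155.2  ] [0.5869 0.0384 0.2312]
scene clip 0.59 [266.368 174.2  ] [ 0.7611 -0.0296  0.2312]
```

View pics/w2.png

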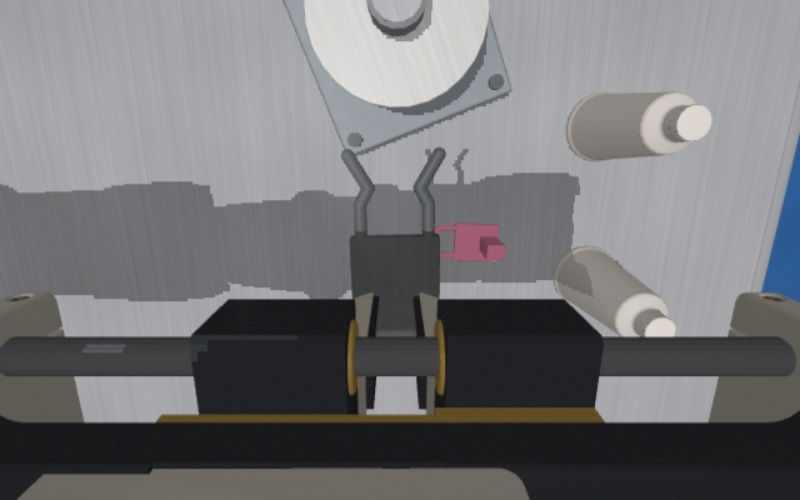

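Emit:
{"fn": "carry_out", "kwargs": {
  "claw": [0.8,0.8,0.8,0.8],
  "delta_pos": [
    [2.7,0,2],
    [2.7,0,2],
    [0,0,0],
    [0,0,0]
  ],
  "angular": [
    [0,0,0],
    [0,0,0],
    [0,0,0],
    [0,0,0]
  ]
}}

```text
clock: 8.55
position: [0.5922, 0.0438, 0.1982]
ee_rot: [-2.219, -2.223, 0.002]
force: [1.4, -0.2, -0.2]
width: 0.151
gripper_force: 40.0
```

Run:
```python
from m import *
p=arm.get_image("wrist");save(p,"wrist3.png");print(p["mtx"][0],p["T"])
for l in("stand","spindle"):
    for r in arm.place_of(l,p)[:2]: print(l,round(r["conf"],2),px(r["centre"]),onz(p,px(r["centre"]),0 if l=="stand" else .024))
g=cv2.medianBlur(cv2.cvtColor(p["frame"],cv2.COLOR_RGB2GRAY),5)
for a,b,pp in((20,60,25),(110,220,35)):
    c=cv2.HoughCircles(g,cv2.HOUGH_GRADIENT_ALT if 0 else cv2.HOUGH_GRADIENT,1,30,param1=80,param2=pp,minRadius=a,maxRadius=b);print(None if c is None else c[0][:4])
cv2.imwrite("pics/w3.png",cv2.resize(p["frame"][:,:,::-1],(800,500)))
```

```text
[0.5922 0.0438 0.1982] [ 1.3773 -0.1518 -0.1934] 0.15077277667517158 8.55
[[-0.0016  1.     -0.0012]
 [ 1.      0.0016 -0.0002]
 [-0.0002 -0.0012 -1.    ]]
[337.7775   0.     316.5795] [[ 1.      0.0006 -0.0008  0.5913]
 [ 0.0004 -0.9649 -0.2625  0.1138]
 [-0.0009  0.2625 -0.9649  0.3565]
 [ 0.      0.      0.      1.    ]]
stand 0.91 [323.2  84. ] [0.5975 0.1387 0.    ]
[[317.5  64.5  26.6]
 [555.5 173.5  23.5]]
None
```

View pics/w3.png

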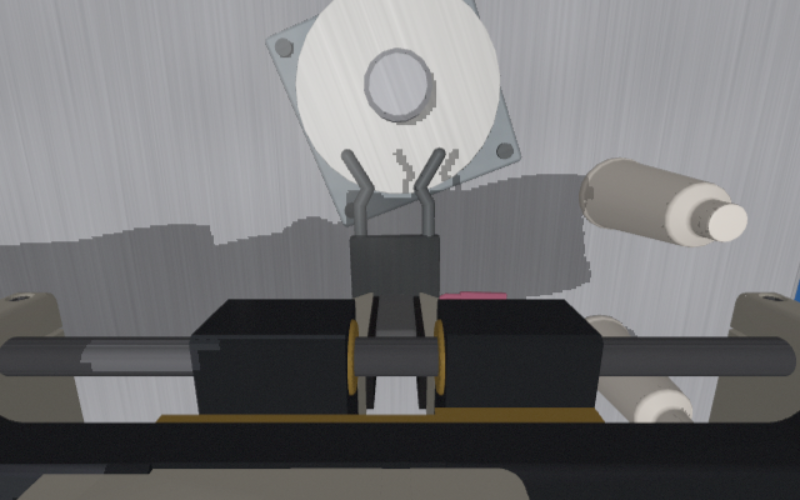

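Run:
```python
from m import *
p=arm.get_image("wrist");print(p["mtx"][1])
for uv in((317.5,64.5),(317.5,68)):
    for z in(.104,.116,.128): print(uv,z,onz(p,uv,z)[:2])
# tips
z=s["position"][2]-.009+.0025
for uv in((347,153),(439,152),(367,187),(419,187),(351,236),(440,236)): print(onz(p,np.array(uv)/1.25,z+(.0025 if uv[1]>200 else 0)))
```

```text
[0.593  0.042  0.1994] [ 0.6365 -0.2064 -0.9263] 0.14899448436222443 8.7
[[ 0.0015  1.      0.0011]
 [ 1.     -0.0015 -0.0005]
 [-0.0005  0.0011 -1.    ]]
[  0.     337.7775 201.7064]
(317.5, 64.5) 0.104 [0.593  0.1426]
(317.5, 64.5) 0.116 [0.593  0.1412]
(317.5, 64.5) 0.128 [0.5929 0.1397]
(317.5, 68) 0.104 [0.593  0.1403]
(317.5, 68) 0.116 [0.593 0.139]
(317.5, 68) 0.128 [0.5929 0.1377]
[0.5737 0.1063 0.1929]
[0.6086 0.1066 0.1929]
[0.581  0.0934 0.1929]
[0.6012 0.0934 0.1929]
[0.5745 0.0745 0.1954]
[0.6095 0.0744 0.1954]
```

Emit:
{"fn": "carry_out", "kwargs": {
  "claw": [0.8,0.8,0.8,0.8,0.8,0.8],
  "delta_pos": [
    [0,0,1.5],
    [0,0,2],
    [0,0,2],
    [0,0,1.5],
    [0,0,0.8],
    [0,0,0]
  ],
  "angular": [
    [0,0,0],
    [0,0,0],
    [0,0,0],
    [0,0,0],
    [0,0,0],
    [0,0,0]
  ]
}}

```text
clock: 9.35
position: [0.5921, 0.0425, 0.1202]
ee_rot: [-2.222, -2.22, 0.002]
force: [-1.1, -0.1, -0.8]
width: 0.152
gripper_force: 40.0
```

Run:
```python
from m import *
p=arm.get_image("wrist");save(p,"wrist4.png")
g=cv2.medianBlur(cv2.cvtColor(p["frame"],cv2.COLOR_RGB2GRAY),3)
c=cv2.HoughCircles(g[:200],cv2.HOUGH_GRADIENT,1,30,param1=80,param2=25,minRadius=25,maxRadius=60);print(None if c is None else c[0][:4])
for r in c[0][:1]:
    for z in(.104,.116,.128): print(onz(p,r[:2],z))
cv2.imwrite("pics/w4.png",cv2.resize(p["frame"][0:260,140:500,::-1],None,fx=2.2,fy=2.2,interpolation=cv2.INTER_CUBIC))
```

```text
[0.5921 0.0425 0.1202] [-1.1148 -0.1419 -0.8393] 0.15216578429084895 9.35
[[ 0.0009  1.     -0.0012]
 [ 1.     -0.0009 -0.0004]
 [-0.0004 -0.0012 -1.    ]]
[[313.5  40.5  40.3]
 [553.5 176.5  46.3]]
[0.5899 0.1442 0.104 ]
[0.59  0.142 0.116]
[0.5901 0.1398 0.128 ]
```

View pics/w4.png

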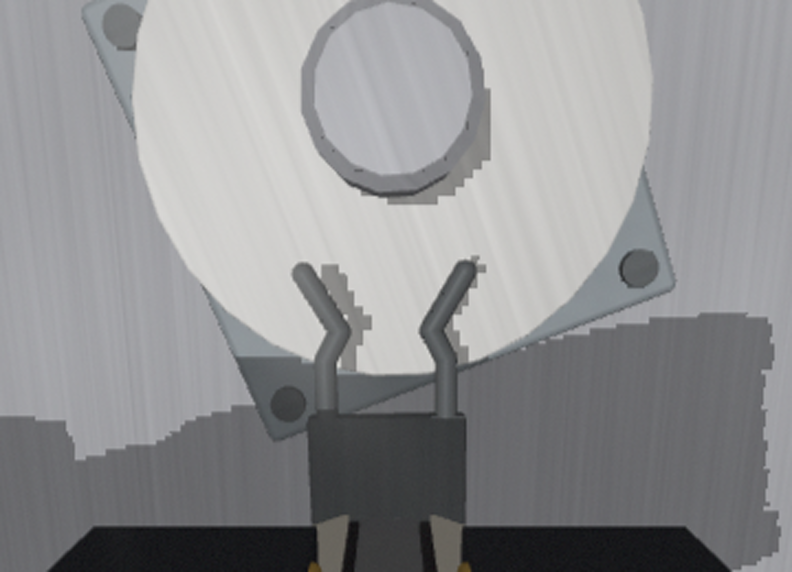

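Emit:
{"fn": "carry_out", "kwargs": {
  "claw": [0.8,0.8,0.8,0.8,0.8,0.8,0.8,0.8,0.8,0.8,0.8,0.8,0.8,0.8,0.8],
  "delta_pos": [
    [0,0.17,0.1],
    [0,0,0.1],
    [0,0,0.1],
    [0,0,0.1],
    [0,0,0.1],
    [0,0,0.1],
    [0,0,0.1],
    [0,0,0.1],
    [0,0,0.1],
    [0,0,0.1],
    [0,0,0.1],
    [0,0,0.1],
    [0,0,0.1],
    [0,0,0],
    [0,0,0]
  ],
  "angular": [
    [0,0,0],
    [0,0,0],
    [0,0,0],
    [0,0,0],
    [0,0,0],
    [0,0,0],
    [0,0,0],
    [0,0,0],
    [0,0,0],
    [0,0,0],
    [0,0,0],
    [0,0,0],
    [0,0,0],
    [0,0,0],
    [0,0,0]
  ]
}}

```text
clock: 10.9
position: [0.5942, 0.0431, 0.1077]
ee_rot: [2.222, 2.221, -0.0]
force: [-0.1, 0.6, -0.5]
width: 0.147
gripper_force: 40.0
```

Emit:
{"fn": "carry_out", "kwargs": {
  "claw": [0.8,0.8,0.8,0.8,0.8],
  "delta_pos": [
    [0,0,0.1],
    [0,0,0.1],
    [0,0,0.1],
    [0,0,0],
    [0,0,0]
  ],
  "angular": [
    [0,0,0],
    [0,0,0],
    [0,0,0],
    [0,0,0],
    [0,0,0]
  ]
}}

```text
clock: 11.4
position: [0.5942, 0.0432, 0.1047]
ee_rot: [-2.222, -2.221, 0.0]
force: [0.6, 0.2, -1.2]
width: 0.154
gripper_force: 40.0
```

Emit:
{"fn": "carry_out", "kwargs": {
  "claw": [0.8,0.8,0.8,0.8,0.8],
  "delta_pos": [
    [0,0,0.1],
    [0,0,0.1],
    [0,0,0.1],
    [0,0,0],
    [0,0,0]
  ],
  "angular": [
    [0,0,0],
    [0,0,0],
    [0,0,0],
    [0,0,0],
    [0,0,0]
  ]
}}

```text
clock: 11.9
position: [0.5944, 0.0431, 0.1024]
ee_rot: [2.221, 2.221, 0.001]
force: [-2.8, -1.6, 6.7]
width: 0.149
gripper_force: 40.0
```

Emit:
{"fn": "carry_out", "kwargs": {
  "claw": [0.8,0.8,0.8,0.8],
  "delta_pos": [
    [0,0,-0.06],
    [0,0,0],
    [0,0,0],
    [0,0,0]
  ],
  "angular": [
    [0,0,0],
    [0,0,0],
    [0,0,0],
    [0,0,0]
  ]
}}

```text
clock: 12.3
position: [0.5943, 0.0431, 0.1025]
ee_rot: [2.222, 2.221, 0.0]
force: [-1.1, -0.6, 5.3]
width: 0.149
gripper_force: 40.0
```

Run:
```python
from m import *
F=[]
p=arm.get_image("side");F.append(arm.observe()["force"])
for i in range(3): q=arm.get_image("wrist");F.append(arm.observe()["force"])
print(np.array(F),arm.observe()["position"])
a=cv2.resize(p["frame"][110:230,200:380,::-1],None,fx=4,fy=4,interpolation=cv2.INTER_CUBIC)
cv2.imwrite("pics/s5.png",a);cv2.imwrite("pics/w5.png",cv2.resize(q["frame"][0:260,140:500,::-1],None,fx=2.2,fy=2.2,interpolation=cv2.INTER_CUBIC))
```

```text
[0.5943 0.0431 0.1025] [-1.1239 -0.558   5.2771] 0.14885926493066126 12.3
[[ 0.0002  1.      0.0002]
 [ 1.     -0.0002 -0.    ]
 [-0.      0.0002 -1.    ]]
[[-1.6226 -0.4438  6.171 ]
 [-1.1261 -0.6145  5.1347]
 [-1.4848 -1.3753  5.9961]
 [-1.3775 -0.9254  5.7913]] [0.5943 0.0431 0.1025]
```

View pics/w5.png

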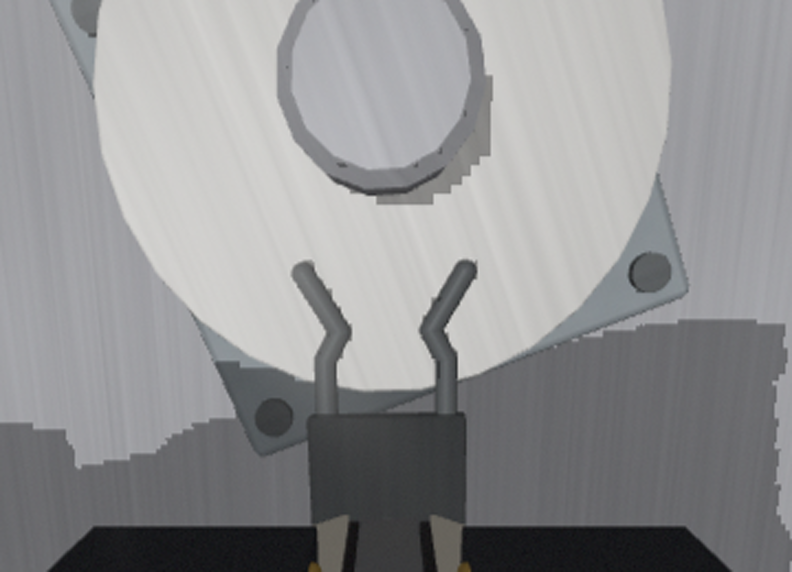

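View pics/s5.png

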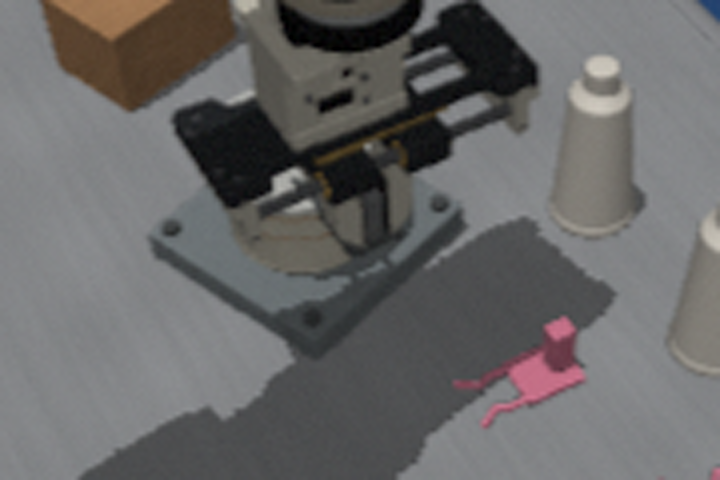

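Emit:
{"fn": "carry_out", "kwargs": {
  "claw": [0.8,0.8,0.8,0.8,0.8,0.8],
  "delta_pos": [
    [0,-0.05,-0.1],
    [0,0,0],
    [0.1,0,0],
    [0.1,0,0],
    [0,0,0],
    [0,0,0]
  ],
  "angular": [
    [0,0,0],
    [0,0,0],
    [0,0,0],
    [0,0,0],
    [0,0,0],
    [0,0,0]
  ]
}}

```text
clock: 13.1
position: [0.5937, 0.0452, 0.1033]
ee_rot: [-2.221, -2.221, 0.0]
force: [0.1, -0.7, -0.4]
width: 0.146
gripper_force: 40.0
```

Emit:
{"fn": "carry_out", "kwargs": {
  "claw": [0.8,0.8,0.8,0.8,0.8,0.8,0.8,0.8,0.8,0.8,0.8,0.8,0.8,0.8],
  "delta_pos": [
    [0.1,0,0],
    [0.1,0,0],
    [0.1,0,0],
    [0.1,0,0],
    [0.1,0,0],
    [0.1,0,0],
    [0.1,0,0],
    [0.1,0,0],
    [0.1,0,0],
    [0.1,0,0],
    [0.1,0,0],
    [0.1,0,0],
    [0.1,0,0],
    [0,0,0]
  ],
  "angular": [
    [0,0,0],
    [0,0,0],
    [0,0,0],
    [0,0,0],
    [0,0,0],
    [0,0,0],
    [0,0,0],
    [0,0,0],
    [0,0,0],
    [0,0,0],
    [0,0,0],
    [0,0,0],
    [0,0,0],
    [0,0,0]
  ]
}}

```text
clock: 14.5
position: [0.5937, 0.0584, 0.1033]
ee_rot: [-2.221, -2.222, -0.0]
force: [-0.3, -0.5, -1.0]
width: 0.15
gripper_force: 40.0
```

Emit:
{"fn": "carry_out", "kwargs": {
  "claw": [0.8,0.8,0.8,0.8,0.8,0.8,0.8,0.8,0.8,0.8,0.8,0.8,0.8,0.8],
  "delta_pos": [
    [0.1,0,0],
    [0.1,0,0],
    [0.1,0,0],
    [0.1,0,0],
    [0.1,0,0],
    [0.1,0,0],
    [0.1,0,0],
    [0.1,0,0],
    [0.1,0,0],
    [0.1,0,0],
    [0.1,0,0],
    [0.1,0,0],
    [0.1,0,0],
    [0,0,0]
  ],
  "angular": [
    [0,0,0],
    [0,0,0],
    [0,0,0],
    [0,0,0],
    [0,0,0],
    [0,0,0],
    [0,0,0],
    [0,0,0],
    [0,0,0],
    [0,0,0],
    [0,0,0],
    [0,0,0],
    [0,0,0],
    [0,0,0]
  ]
}}

```text
clock: 15.9
position: [0.5937, 0.0714, 0.1033]
ee_rot: [-2.221, -2.222, -0.0]
force: [0.3, -0.2, -0.8]
width: 0.152
gripper_force: 40.0
```

Emit:
{"fn": "carry_out", "kwargs": {
  "claw": [0.8,0.8,0.8,0.8,0.8,0.8,0.8,0.8,0.8,0.8],
  "delta_pos": [
    [0.1,0,0],
    [0.1,0,0],
    [0.1,0,0],
    [0.1,0,0],
    [0.1,0,0],
    [0.1,0,0],
    [0.1,0,0],
    [0.1,0,0],
    [0.1,0,0],
    [0,0,0]
  ],
  "angular": [
    [0,0,0],
    [0,0,0],
    [0,0,0],
    [0,0,0],
    [0,0,0],
    [0,0,0],
    [0,0,0],
    [0,0,0],
    [0,0,0],
    [0,0,0]
  ]
}}

```text
clock: 16.9
position: [0.5937, 0.0804, 0.1033]
ee_rot: [-2.221, -2.222, -0.0]
force: [0.4, -0.3, -1.4]
width: 0.151
gripper_force: 40.0
```

Emit:
{"fn": "carry_out", "kwargs": {
  "claw": [0.8,0.8,0.8,0.8,0.8],
  "delta_pos": [
    [0.1,0,0],
    [0.1,0,0],
    [0.1,0,0],
    [0.1,0,0],
    [0,0,0]
  ],
  "angular": [
    [0,0,0],
    [0,0,0],
    [0,0,0],
    [0,0,0],
    [0,0,0]
  ]
}}

```text
clock: 17.4
position: [0.5937, 0.0824, 0.1032]
ee_rot: [2.222, 2.219, -0.003]
force: [0.4, -5.5, -0.8]
width: 0.15
gripper_force: 40.0
```

Emit:
{"fn": "carry_out", "kwargs": {
  "claw": [0.8,0.8,0.8,0.8,0.8],
  "delta_pos": [
    [0.1,0,0],
    [0.1,0,0],
    [0.1,0,0],
    [0,0,0],
    [0,0,0]
  ],
  "angular": [
    [0,0,0],
    [0,0,0],
    [0,0,0],
    [0,0,0],
    [0,0,0]
  ]
}}

```text
clock: 17.9
position: [0.5937, 0.0861, 0.1033]
ee_rot: [2.222, 2.22, -0.001]
force: [0.3, -5.0, 0.6]
width: 0.151
gripper_force: 40.0
```

Emit:
{"fn": "carry_out", "kwargs": {
  "claw": [0.8,0.8,0.8,0.8,0.8],
  "delta_pos": [
    [0.1,0,0],
    [0.1,0,0],
    [0.1,0,0],
    [0,0,0],
    [0,0,0]
  ],
  "angular": [
    [0,0,0],
    [0,0,0],
    [0,0,0],
    [0,0,0],
    [0,0,0]
  ]
}}

```text
clock: 18.4
position: [0.5937, 0.0919, 0.1034]
ee_rot: [-2.219, -2.222, -0.002]
force: [-0.0, 1.6, -0.6]
width: 0.152
gripper_force: 40.0
```

Emit:
{"fn": "carry_out", "kwargs": {
  "claw": [0.8,0.8,0.8,0.8,0.8],
  "delta_pos": [
    [0.1,0,0],
    [0.1,0,0],
    [0.1,0,0],
    [0,0,0],
    [0,0,0]
  ],
  "angular": [
    [0,0,0],
    [0,0,0],
    [0,0,0],
    [0,0,0],
    [0,0,0]
  ]
}}

```text
clock: 18.9
position: [0.5937, 0.094, 0.1034]
ee_rot: [-2.22, -2.222, -0.001]
force: [-0.5, 3.2, -0.8]
width: 0.147
gripper_force: 40.0
```

Emit:
{"fn": "carry_out", "kwargs": {
  "claw": [0.8,0.8,0.8,0.8],
  "delta_pos": [
    [0.1,0,0],
    [0.1,0,0],
    [0,0,0],
    [0,0,0]
  ],
  "angular": [
    [0,0,0],
    [0,0,0],
    [0,0,0],
    [0,0,0]
  ]
}}

```text
clock: 19.3
position: [0.5937, 0.0952, 0.1033]
ee_rot: [2.222, 2.221, -0.0]
force: [0.7, 1.4, -0.3]
width: 0.15
gripper_force: 40.0
```

Emit:
{"fn": "carry_out", "kwargs": {
  "claw": [0.8,0.8,0.8,0.8],
  "delta_pos": [
    [0.1,0,0],
    [0.1,0,0],
    [0,0,0],
    [0,0,0]
  ],
  "angular": [
    [0,0,0],
    [0,0,0],
    [0,0,0],
    [0,0,0]
  ]
}}

```text
clock: 19.7
position: [0.5938, 0.097, 0.1034]
ee_rot: [2.222, 2.221, 0.0]
force: [0.3, -0.1, -0.8]
width: 0.15
gripper_force: 40.0
```

Emit:
{"fn": "carry_out", "kwargs": {
  "claw": [0.8,0.8,0.8,0.8],
  "delta_pos": [
    [0.1,0,0],
    [0.05,0,0],
    [0,0,0],
    [0,0,0]
  ],
  "angular": [
    [0,0,0],
    [0,0,0],
    [0,0,0],
    [0,0,0]
  ]
}}

```text
clock: 20.1
position: [0.5938, 0.098, 0.1034]
ee_rot: [2.222, 2.22, -0.001]
force: [-0.2, -2.5, 0.5]
width: 0.153
gripper_force: 40.0
```

Emit:
{"fn": "carry_out", "kwargs": {
  "claw": [0.8,0.8,0.8,0.8],
  "delta_pos": [
    [0.1,0,0],
    [0.1,0,0],
    [0,0,0],
    [0,0,0]
  ],
  "angular": [
    [0,0,0],
    [0,0,0],
    [0,0,0],
    [0,0,0]
  ]
}}

```text
clock: 20.5
position: [0.5938, 0.0983, 0.1034]
ee_rot: [2.222, 2.218, -0.003]
force: [-1.0, -7.9, 2.6]
width: 0.145
gripper_force: 40.0
```

Emit:
{"fn": "carry_out", "kwargs": {
  "claw": [0.8,0.8,0.8,0.8,0.8,3,3,3,3,3],
  "delta_pos": [
    [-0.1,0,0.03],
    [-0.1,0,0.03],
    [-0.03,0,0],
    [0,0,0],
    [0,0,0],
    [0,0,0],
    [0,0,0],
    [0,0,0],
    [0,0,0],
    [0,0,0]
  ],
  "angular": [
    [0,0,0],
    [0,0,0],
    [0,0,0],
    [0,0,0],
    [0,0,0],
    [0,0,0],
    [0,0,0],
    [0,0,0],
    [0,0,0],
    [0,0,0]
  ]
}}

```text
clock: 21.5
position: [0.5937, 0.0987, 0.1027]
ee_rot: [-2.221, -2.221, -0.0]
force: [0.7, -0.2, 0.3]
width: 0.328
gripper_force: 0.0
```

Emit:
{"fn": "carry_out", "kwargs": {
  "claw": [3,3,3,3,3,3,3,3,3,3,3,3,3,3,3],
  "delta_pos": [
    [0,0,-0.5],
    [0,0,-0.8],
    [0,0,-1],
    [0,0,-1.5],
    [0,0,-2],
    [0,0,-2],
    [0,0,-2],
    [-2,0,-1],
    [-2,0,0],
    [-2,0,0],
    [-2,0,0],
    [0,0,0],
    [0,0,0],
    [0,0,0],
    [0,0,0]
  ],
  "angular": [
    [0,0,0],
    [0,0,0],
    [0,0,0],
    [0,0,0],
    [0,0,0],
    [0,0,0],
    [0,0,0],
    [0,0,0],
    [0,0,0],
    [0,0,0],
    [0,0,0],
    [0,0,0],
    [0,0,0],
    [0,0,0],
    [0,0,0]
  ]
}}

```text
clock: 23.0
position: [0.5937, 0.0197, 0.2109]
ee_rot: [-2.219, -2.223, -0.001]
force: [0.9, 0.7, -0.1]
width: 0.329
gripper_force: 0.0
```

Run:
```python
from m import *
p=arm.get_image("wrist")
cv2.imwrite("pics/w6.png",cv2.resize(p["frame"][0:240,160:480,::-1],None,fx=2.4,fy=2.4,interpolation=cv2.INTER_CUBIC))
for l,z in(("lug",.0935+.027),("throat",.096),("clip",.0935)):
    for r in arm.place_of(l,p)[:2]: print(l,r["conf"],px(r["centre"]),onz(p,px(r["centre"]),z))
```

```text
[0.5937 0.0197 0.2109] [ 0.8715  0.6704 -0.1251] 0.32912055713392696 23.0
[[-0.0016  1.      0.0002]
 [ 1.      0.0016  0.0006]
 [ 0.0006  0.0002 -1.    ]]
lug 0.7 [318.912  95.92 ] [0.5943 0.0993 0.1205]
lug 0.65 [399.232 234.92 ] [ 0.6575 -0.0048  0.1205]
throat 0.82 [350.784 223.   ] [ 0.6219 -0.0032  0.096 ]
throat 0.25 [485.888 130.68 ] [0.7269 0.0739 0.096 ]
clip 0.76 [354.816 222.   ] [ 0.6256 -0.0032  0.0935]
```

View pics/w6.png

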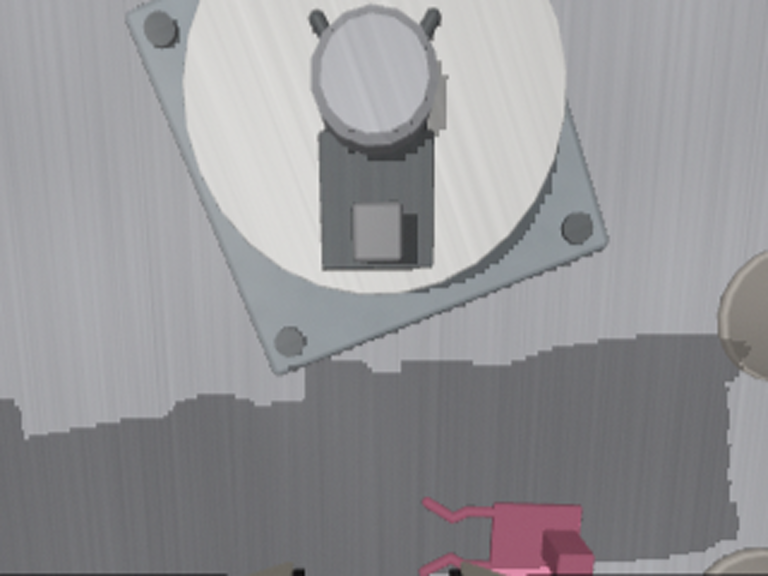

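The clip lies flat on the flange under the head. Its tips show beyond the head at (318,20) and (432,20), and its lug at (378,230) has stayed at y ≈ 0.099. It is home, and the arm is clear.

```bash
python3 -c "
from cell import arm
print(arm.sign_off())"
```

```text
the job is handed in; nothing more can be done
None
```

The dark spring clip is snapped home in the spindle groove and released. It was pushed to the hard stop, the highest force I read was about 8 N, nothing else was moved on purpose, and the job was handed in at about 23 s.

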